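# Park the black fob on its narrow charging stand

### The arm

A 7-joint arm with a two-finger parallel gripper is mounted at the origin on the work surface. World frame = base frame: x ahead of the robot, y to its left, z up, the work surface at z = 0. Lengths are in m, angles in rad, forces in N, time in s.
With the tool pointing down it reaches from about 0.35 to 0.9 m from the base axis. Payload 8.1 kg.
Tool frame: the origin (TCP) lies between the finger pads; the fingertips stand 25 mm ahead of it and the grasp point (between the pads) lies 6 mm ahead of it; y points along the fingers, z is the direction in which the jaws open and shut, and the axes are right-handed (so a half turn about y gives the same grasp; the last joint's range is limited). The gripper opens to 92 mm and grips with 3 to 60 N. Pads are 19 mm wide; open, the fingers measure 130 mm over their backs; the gripper's body (75 mm by 190 mm) begins 47 mm behind the grasp point.
Start: joints at [-1.309, 0.434, 0.025, 1.573, -0.012, 1.134, -0.075], TCP at [0.223, 0.584, 0.252] pointing down, gripper open.
Joint ranges: [-2.62, 2.62], [-0.44, 2.09], [-1.27, 1.32], [0.08, 2.57], [-1.32, 4.46], [0.12, 2], [-2.74, 2.74]. Speed limits (rad/s): [2.22, 2.22, 3.01, 3.01, 3.14, 3.14, 3.14].

### API

Orientations are given as a unit quaternion [w, x, y, z].
In Python, from workcell import arm gives the robot as it stands.
- The arm moves only by the tool send_rows, never from a script. Its arguments are lists of equal length, an entry for each row: "travel": the shift along the tool's x, y, z in units of 25 mm (1.0 is 25 mm), a list of three; "turn": the turn, a rotation vector about the tool's x, y, z in units of 6 degrees (1.0 is 6 degrees), a list of three; "fingers": the opening in per cent of the stroke, from 0 (shut) to 100 (fully open). A call has 1 to 8 rows; each row shifts and turns the commanded pose from where the row before left it, along the tool's axes as they then stand; what a row does not reach is not made up. A row lasts 1/10 s, in which the tool goes at most 50 mm and 8.59 degrees, less where a joint would pass 70% of its speed; a pose out of reach is approached as far as the arm can. A call is refused whole if a number of a shift passes 1 or a number of a turn 1, either way. A call with a gripper value outside its range is refused whole. The fingers move at their own pace and stop on an object; the grip force is fixed at half the most. Time passes only in rows, so rows that do not move let the fingers close. It gives the time, the measured TCP pose, the force and the opening at its end, in the units of the state.
- arm.get_state(): the state, without advancing time (a new reading comes with each control period).
- arm.camera(name): name is "scene" or "top"; returns (picture, depth): 400x640x3 uint8, blue, green, red; 400x640 float32, m along the optical axis (not along the pixel's ray), 0 where there is no reading.
- arm.camera_info(name): a dict with "fx", "fy", "cx", "cy" (pixels), "extrinsics" (4x4, takes a point from world to camera coordinates). Camera axes: x right, y up, looking along -z (the intrinsics and any distortion apply to the point x, -y, -z); pixel columns grow to the right and rows downward; lengths in m; the calibration is good to about 2 mm. A picture is of the moment at which its call begins. camera_info takes no time and is no camera call.
- arm.job_done(): hands the job in, once; it reports no verdict.
The state is a dict: "clock": time; "joint_pos": joint angles; "joint_velocities": joint speeds; "joint_efforts": joint torques, N m; "position": TCP position; "eef_rot": TCP orientation; "force": force on the tool from outside, world axes, zero at the start; "ft_torque": the same for the moment, N m; "width": opening from 0.0 (shut) to 1.0 (fully open).
Only numpy, scipy, OpenCV 4.12 (cv2) and the standard library are available. Lean on these libraries where they do the work, as an engineer would, in place of code of your own. Each camera call takes 0.05 s, during which the arm holds its last target.

### The job

Put the black fob to charge on the empty charging stand, the one with the blue pad: lay it centred on the narrow pad, flat with its buttons up and lengthways along the pad. Set it down gently, do not drop it, and leave the grey fob as it is on the other stand.

Things in the scene. Friction and masses are not known exactly. Their poses are not given: they have to be found in the camera images.
- black_fob: The black plastic fob, a block with rounded edges 76 mm long (own x), 40 mm wide (own y) and 16 mm thick (own z), about 60 g, with three grey buttons on top and a small steel loop that sticks out 8 mm more at its +x end. It starts lying flat on the shelf, buttons up. Origin: centre of its underside; z points out of the button side.
- pad_top (a point): The centre of the upper face of the blue pad on the empty charging stand. The pad is level, 90 mm long (this point's x) and 32 mm wide (y), narrower than the fob; z points up. It tops an oak bar of the same outline that rises to 60 mm above the shelf from a base plate of 110 x 70 mm, 8 mm thick. The stand is fixed. Either end of the fob may point either way.
- grey_fob: The grey fob with white buttons, the same size and axes as the black one, lying along the grey pad of a second stand of the same shape (its underside 60 mm above the shelf), 160 mm or more from the blue pad's centre. Origin: centre of its underside. To be left alone.
There are look-alikes about, which are no part of the job. Leave any orange or red look-alike of the black_fob alone.

How it is judged:
At the end, for the whole second after the job is handed in: The black fob rests on the blue pad, its underside within 4 mm of the pad's height, its centre within 15 mm of the pad's centre, flat with buttons up within 10 degrees, lengthways along the pad within 15 degrees, at rest; the grey fob is within 20 mm of where it started (horizontal distance between black_fob and pad_top below 0.015 m and z of black_fob in the frame of pad_top between -0.004 and 0.004 m and angle between black_fob's own z axis and vertical below 0.175 rad and angle between the x axis of black_fob and the x axis of pad_top, either way round below 0.26 rad and linear speed of black_fob below 0.03 m/s and distance of grey_fob from where it was at the start of the episode below 0.02 m); the robot touches nothing.
It fails at once if the grey fob is shifted by more than 20 mm (distance of grey_fob from where it was at the start of the episode above 0.02 m).
It fails at once if the black fob hits the pad at speed (dropped from more than about 20 mm): over 0.6 m/s within 30 mm of the pad (horizontal distance between black_fob and pad_top below 0.03 m and z of black_fob in the frame of pad_top between -0.01 and 0.03 m and linear speed of black_fob above 0.6 m/s).
It also fails if it takes over 40 s, if anything falls off the work surface, if the arm or the gripper's body presses on something with over 40 N, if the wrist force passes 120 N, or if a joint passes its speed limit or range.

## Working session

There is one attempt and no reset: what is moved stays moved. The work goes in short steps, Python scripts to look and compute and a tool call to move; the robot and the scene stay as the last step left them, time stands still between calls to the robot, and variables do not carry over. Pictures are saved under pics/ and viewed, and the job is handed in when it is done.

Besides the shell and the picture viewer there is one more tool, called after ">>>" by a JSON object that holds its "name" and its "arguments", one argument or row to a line. send_rows: Moves the arm, as the interface text tells. Its arguments: {"type":"object","properties":{"travel":{"type":"array"},"turn":{"type":"array"},"fingers":{"type":"array"}},"required":["travel","turn","fingers"]}

```bash
mkdir -p pics; ls
python3 - <<'E'
from workcell import arm
import cv2,numpy as np
s=arm.get_state()
for k in ("clock","position","eef_rot","width","force"):print(k,s[k])
for n in("scene","top"):
    im,d=arm.camera(n); cv2.imwrite(f"pics/{n}0.png",im); np.savez(f"{n}0.npz",im=im,d=d)
    i=arm.camera_info(n);print(n,i)
E
```

```text
pics
clock 0.0
position [0.22284815 0.58342247 0.25097119]
eef_rot [-0.6948296   0.69591958 -0.12832682  0.12821851]
width 0.9975966510302626
force [-0.54618973 -0.46071818 -0.60669877]
scene {'fx': 469.3780327236849, 'fy': 469.3780327236849, 'cx': 315.0714568908742, 'cy': 199.19084779624356, 'extrinsics': array([[ 0.56397145,  0.82569087, -0.01306877, -0.2815713 ],
       [-0.48294444,  0.34261999,  0.80583883,  0.19366775],
       [ 0.66985138, -0.4481586 ,  0.5919907 , -1.20215384],
       [ 0.        ,  0.        ,  0.        ,  1.        ]])}
top {'fx': 512.4347781945165, 'fy': 512.4347781945165, 'cx': 312.31631560845824, 'cy': 201.53762304278996, 'extrinsics': array([[ 0.01745175, -0.99979308,  0.01045173, -0.01247388],
       [ 0.99023456,  0.01872908,  0.13814755, -0.51579742],
       [-0.13831472,  0.00793875,  0.99035651, -1.06505652],
       [ 0.        ,  0.        ,  0.        ,  1.        ]])}
```

View pics/scene0.png

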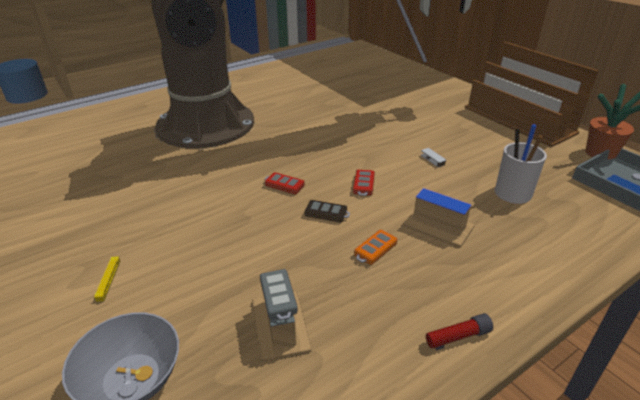

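View pics/top0.png

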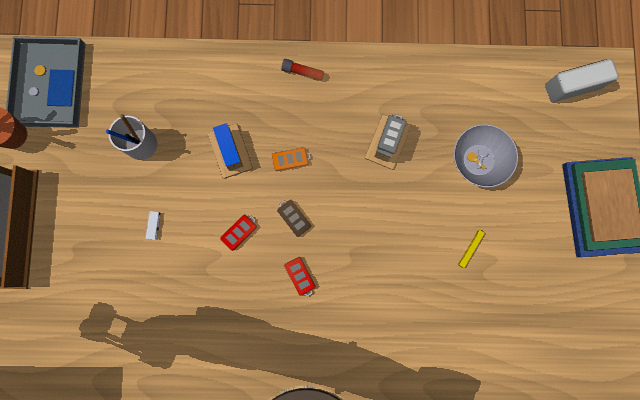

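In the scene view the black fob is at (326,211), reds are at (285,183) and (364,181), orange is at (376,246), and the grey one is on its stand at (280,297). The blue pad is at (443,205). In the top view black is at (294,218), reds at (239,232) and (300,276), orange at (291,159), grey at (391,135) and the blue pad at (227,147). I choose the black one and will crop and measure it.

```bash
cat > h.py <<'E'
import numpy as np,cv2
from workcell import arm
def ray(n,uv):
    i=arm.camera_info(n);E=i["extrinsics"];R=E[:3,:3];t=E[:3,3]
    uv=np.atleast_2d(uv).astype(float)
    d=np.c_[(uv[:,0]-i["cx"])/i["fx"],-(uv[:,1]-i["cy"])/i["fy"],-np.ones(len(uv))]
    return -R.T@t,d@R
def plane(n,uv,z):
    o,d=ray(n,uv);return o+d*((z-o[2])/d[:,2])[:,None]
def depthpt(n,uv,D):
    o,d=ray(n,uv);return o+d*np.asarray(D).reshape(-1,1)
def big(m,roi):
    x0,y0,x1,y1=roi;k=np.zeros_like(m);k[y0:y1,x0:x1]=m[y0:y1,x0:x1]
    c,_=cv2.findContours(k,cv2.RETR_EXTERNAL,cv2.CHAIN_APPROX_NONE)
    return max(c,key=cv2.contourArea)
def rect(P):
    r=cv2.minAreaRect((P[:,:2]*1000).astype(np.float32));b=cv2.boxPoints(r)
    e=[b[1]-b[0],b[2]-b[1]];L=max(e,key=np.linalg.norm)
    return np.array(r[0]),sorted(map(float,r[1])),np.degrees(np.arctan2(L[1],L[0]))%180
E
python3 - <<'E'
from h import *
out=[]
for n,b,p,g in(("top",(265,190,325,245),(195,110,265,190),(355,100,425,180)),("scene",(295,190,360,232),(395,180,490,250),(240,255,320,365))):
    z=np.load(n+"0.npz");im,D=z["im"],z["d"]
    for r in (b,p,g): out.append(cv2.resize(im[r[1]:r[3],r[0]:r[2]],(260,260),interpolation=cv2.INTER_CUBIC))
    hsv=cv2.cvtColor(im,cv2.COLOR_BGR2HSV)
    mk={"pad":(cv2.inRange(hsv,(105,120,60),(130,255,255)),p,.06),"black":(cv2.inRange(hsv,(0,0,0),(180,125,125)),b,.016),"grey":(cv2.inRange(hsv,(0,0,70),(180,60,255)),g,.076)}
    for k,(m,r,h) in mk.items():
        c=big(m,r);q=c.reshape(-1,2)
        mm=np.zeros_like(m);cv2.drawContours(mm,[c],-1,255,-1)
        v,u=np.nonzero(mm&(D>0)*np.uint8(255));W=depthpt(n,np.c_[u,v],D[v,u])
        print(n,k,"px",q.min(0),q.max(0),"rect",rect(plane(n,q,h)),"depth z pct",np.percentile(W[:,2],[5,50,95]).round(4))
    v,u=np.mgrid[250:265,390:440] if n=="top" else np.mgrid[255:265,160:220]
    print("table z",np.median(depthpt(n,np.c_[u.ravel(),v.ravel()],D[v,u].ravel())[:,2]))
cv2.imwrite("pics/crop0.png",np.vstack([np.hstack(out[:3]),np.hstack(out[3:])]))
E
```

```text
top pad px [213 123] [239 165] rect (array([632.13012695, 182.66105652]), [31.876569747924805, 89.80538940429688], np.float32(21.050014)) depth z pct [0.0565 0.0599 0.0633]
top black px [277 200] [313 236] rect (array([481.11395264,  34.77851868]), [42.89937210083008, 82.69818115234375], np.float32(40.487404)) depth z pct [0.002  0.0154 0.0194]
top grey px [377 114] [405 156] rect (array([ 656.61975098, -166.98342896]), [39.108673095703125, 91.51697540283203], np.float32(160.57704)) depth z pct [0.0596 0.0754 0.0789]
table z -4.820630185109476e-05
scene pad px [417 189] [469 213] rect (array([634.01251221, 180.25640869]), [31.431737899780273, 88.6075439453125], np.float32(20.695509)) depth z pct [0.0576 0.059  0.0603]
scene black px [301 200] [347 224] rect (array([495.36334229,  27.42610931]), [61.07649230957031, 82.8010482788086], np.float32(38.402588)) depth z pct [-0.0015  0.0138  0.0165]
scene grey px [260 269] [296 326] rect (array([ 670.84399414, -175.20083618]), [39.55750274658203, 96.5662841796875], np.float32(159.82544)) depth z pct [0.0593 0.0749 0.0767]
table z -0.001089654764210246
```

View pics/crop0.png

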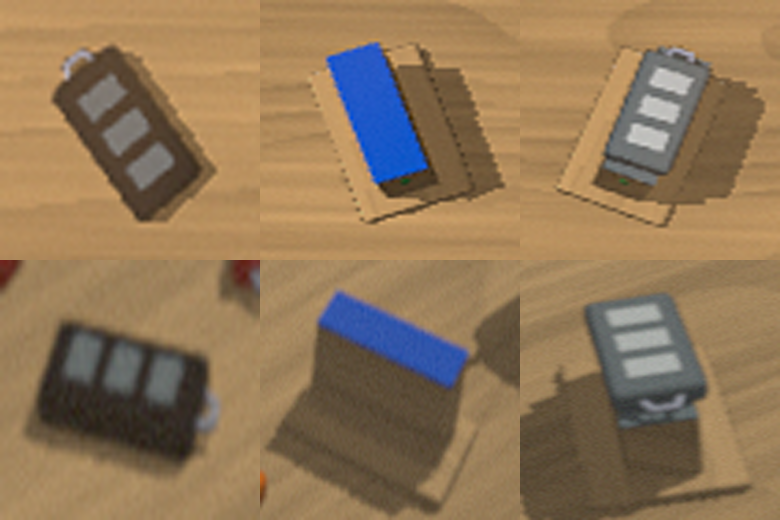

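Crops confirm it: black fob with grey buttons lying flat, with its loop at the upper left in the top view. The blue pad agrees in both views to about 3 mm, with the right size and height. The black mask included some shadow, so I'm refining the fob and checking the height of the nearby cup.

Run:
```python
from h import *
z=np.load("top0.npz");im,D=z["im"],z["d"]
r=(265,190,325,245)
hsv=cv2.cvtColor(im,cv2.COLOR_BGR2HSV)
u,v=np.meshgrid(np.arange(640),np.arange(400))
W=depthpt("top",np.c_[u.ravel(),v.ravel()],D.ravel()).reshape(400,640,3)
m=((W[...,2]>.009)&(W[...,2]<.03)).astype(np.uint8)*255
m=cv2.morphologyEx(m,cv2.MORPH_OPEN,np.ones((5,5)))
q=big(m,r).reshape(-1,2);print("by height",q.min(0),q.max(0),rect(plane("top",q,.016)))
sub=im[200:237,277:314];g=hsv[...,1]
m=(cv2.inRange(hsv,(0,0,0),(180,110,110)));m=cv2.morphologyEx(m,cv2.MORPH_CLOSE,np.ones((3,3)));m=cv2.morphologyEx(m,cv2.MORPH_OPEN,np.ones((7,7)))
q=big(m,r).reshape(-1,2);print("by colour",q.min(0),q.max(0),rect(plane("top",q,.016)))
print(hsv[218,270:320].tolist())
# buttons both views
for n,r in(("top",(278,200,314,237)),("scene",(302,198,348,224))):
    z=np.load(n+"0.npz");im2=z["im"];k=np.zeros((400,640),np.uint8);hh=cv2.cvtColor(im2,cv2.COLOR_BGR2HSV)
    k[r[1]:r[3],r[0]:r[2]]=cv2.inRange(hh,(0,0,85),(180,60,190))[r[1]:r[3],r[0]:r[2]]
    nn,_,st,c=cv2.connectedComponentsWithStats(k)
    for a,b in zip(st[1:],c[1:]):
        if a[4]>12: print(n,"button",a[4],b.round(1),plane(n,b,.0165).round(4))
# heights of cup region
for nm,(a,b,c,d) in dict(cup=(100,105,165,165),orange=(270,145,315,172)).items():
    P=W[b:d,a:c].reshape(-1,3);P=P[P[:,2]>.01];print(nm,P.max(0),P.min(0))
s=arm.get_state()
from scipy.spatial.transform import Rotation as R
w,x,y,zz=s["eef_rot"];M=R.from_quat([x,y,zz,w]).as_matrix();print(M.round(3),s["joint_pos"])
```

```text
by height [279 201] [309 234] (array([482.65020752,  36.15888977]), [39.76996612548828, 75.75970458984375], np.float32(38.721783))Traceback (most recent call last):
  File "<stdin>", line 12, in <module>
  File "h.py", line 15, in big
    return max(c,key=cv2.contourArea)
ValueError: max() iterable argument is empty
```

Run:
```python
from h import *
z=np.load("top0.npz");D=z["d"]
u,v=np.meshgrid(np.arange(640),np.arange(400))
W=depthpt("top",np.c_[u.ravel(),v.ravel()],D.ravel()).reshape(400,640,3)
for n,r in(("top",(278,200,314,237)),("scene",(302,198,348,224))):
    im2=np.load(n+"0.npz")["im"];k=np.zeros((400,640),np.uint8);hh=cv2.cvtColor(im2,cv2.COLOR_BGR2HSV)
    k[r[1]:r[3],r[0]:r[2]]=cv2.inRange(hh,(0,0,85),(180,90,190))[r[1]:r[3],r[0]:r[2]]
    nn,_,st,c=cv2.connectedComponentsWithStats(k)
    for a,b in zip(st[1:],c[1:]):
        if a[4]>12: print(n,"button",a[4],b.round(1),plane(n,b,.0165).round(4))
for nm,(a,b,c,d) in dict(cup=(100,105,165,165),orange=(270,145,315,172),holder=(0,160,45,290)).items():
    P=W[b:d,a:c].reshape(-1,3);P=P[P[:,2]>.01];print(nm,P.max(0),P.min(0))
s=arm.get_state()
from scipy.spatial.transform import Rotation as R
w,x,y,zz=s["eef_rot"];M=R.from_quat([x,y,zz,w]).as_matrix();print(M.round(3),s["joint_pos"])
```

```text
top button 22 [282.2 202.4] [[0.5156 0.0625 0.0165]]
top button 72 [288.  210.2] [[0.4985 0.0493 0.0165]]
top button 72 [293.7 217.4] [[0.483  0.0368 0.0165]]
top button 71 [299.2 224.6] [[0.4675 0.0245 0.0165]]
scene button 47 [315.2 205.3] [[0.4679 0.022  0.0165]]
scene button 47 [325.3 207.1] [[0.4836 0.0343 0.0165]]
scene button 45 [335.7 208.9] [[0.4994 0.047  0.0165]]
scene button 21 [346.  214.3] [[0.5236 0.0526 0.0165]]
cup [0.6819644  0.41938131 1.12617218] [0.36366513 0.00564433 0.0104134 ]
orange [0.63891758 0.08807021 1.12617218] [0.36366513 0.00360044 0.01003061]
holder [0.57921206 0.65939359 1.12617218] [0.32074121 0.00564433 0.0100035 ]
[[ 0.934 -0.     0.357]
 [-0.357 -0.001  0.934]
 [ 0.    -1.    -0.001]] [-1.30858733  0.43512425  0.02497518  1.5739933  -0.01160097  1.13402712
 -0.07510762]
```

Fob: centre (0.483, 0.0355), axis 38.7°. Height mask, buttons and both views agree. Pad: (0.633, 0.1815), axis 21°. I move above the fob first, then turn the tool −120° in yaw.

>>> {"name": "send_rows", "arguments": {
  "travel": [
    [0.5,0,-0.48],
    [0.97,0,-0.93],
    [0.97,0,-0.93],
    [0.97,0,-0.93],
    [0.97,0,-0.93],
    [0.97,0,-0.93],
    [0.97,0,-0.93],
    [0.97,0,-0.93]
  ],
  "turn": [
    [0,0,0],
    [0,0,0],
    [0,0,0],
    [0,0,0],
    [0,0,0],
    [0,0,0],
    [0,0,0],
    [0,0,0]
  ],
  "fingers": [68,68,68,68,68,68,68,68]
}}

```text
clock: 0.9
position: [0.3312, 0.3541, 0.2515]
eef_rot: [-0.695, 0.696, -0.128, 0.128]
force: [1.8, 0.8, 0.4]
width: 0.68
```

>>> {"name": "send_rows", "arguments": {
  "travel": [
    [0.97,0,-0.93],
    [0.97,0,-0.93],
    [0.97,0,-0.93],
    [0.97,0,-0.93],
    [0.97,0,-0.93],
    [0.97,0,-0.93],
    [0.97,0,-0.93],
    [0.97,0,-0.93]
  ],
  "turn": [
    [0,0,0],
    [0,0,0],
    [0,0,0],
    [0,0,0],
    [0,0,0],
    [0,0,0],
    [0,0,0],
    [0,0,0]
  ],
  "fingers": [68,68,68,68,68,68,68,68]
}}

```text
clock: 1.7
position: [0.4459, 0.1112, 0.2516]
eef_rot: [-0.695, 0.695, -0.128, 0.128]
force: [0.2, -0.1, -0.4]
width: 0.679
```

>>> {"name": "send_rows", "arguments": {
  "travel": [
    [0.97,0,-0.93],
    [0.97,0,-0.93],
    [0.5,0,-0.5],
    [0,0,0],
    [0,0,0],
    [0,0,0],
    [0,0,0],
    [0,0,0]
  ],
  "turn": [
    [0,0,0],
    [0,0,0],
    [0,0,0],
    [0,0.5,0],
    [0,1,0],
    [0,1,0],
    [0,1,0],
    [0,1,0]
  ],
  "fingers": [68,68,68,68,68,68,68,68]
}}

```text
clock: 2.5
position: [0.4814, 0.0357, 0.2515]
eef_rot: [-0.645, 0.646, -0.289, 0.288]
force: [-0.8, 0.3, -0.0]
width: 0.682
```

>>> {"name": "send_rows", "arguments": {
  "travel": [
    [0,0,0],
    [0,0,0],
    [0,0,0],
    [0,0,0],
    [0,0,0],
    [0,0,0],
    [0,0,0],
    [0,0,0]
  ],
  "turn": [
    [0,1,0],
    [0,1,0],
    [0,1,0],
    [0,1,0],
    [0,1,0],
    [0,1,0],
    [0,1,0],
    [0,1,0]
  ],
  "fingers": [68,68,68,68,68,68,68,68]
}}

```text
clock: 3.3
position: [0.4814, 0.0357, 0.2515]
eef_rot: [0.472, -0.473, 0.526, -0.526]
force: [-0.1, -0.5, -0.5]
width: 0.68
```

>>> {"name": "send_rows", "arguments": {
  "travel": [
    [0,0,0],
    [0,0,0],
    [0,0,0],
    [0,0,0],
    [0,0,0],
    [0,0,0],
    [0,0,0],
    [0,0,0]
  ],
  "turn": [
    [0,1,0],
    [0,1,0],
    [0,1,0],
    [0,1,0],
    [0,1,0],
    [0,1,0],
    [0,1,0],
    [0,0.5,0]
  ],
  "fingers": [68,68,68,68,68,68,68,68]
}}

```text
clock: 4.1
position: [0.4814, 0.0358, 0.2515]
eef_rot: [0.235, -0.235, 0.667, -0.667]
force: [-0.7, -0.2, 0.2]
width: 0.679
```

```bash
cat > st.py <<'E'
import sys
from h import *
from scipy.spatial.transform import Rotation as R
def go(tx,ty,tz,axis):
    s=arm.get_state();w,x,y,z=s["eef_rot"];M=R.from_quat([x,y,z,w]).as_matrix();p=np.array(s["position"])
    d=M.T@(np.array([tx,ty,tz])-p)/.025
    yaw=np.degrees(np.arctan2(M[1,2],M[0,2]));e=(axis-90-yaw+90)%180-90
    print("t",s["clock"],"p",p.round(4),"zaz",yaw.round(1),"down",M[:,1].round(3),"w",round(s["width"],3),"F",np.round(s["force"],1),"q",np.round(s["joint_pos"],2))
    print("travel units",d.round(2),"turn y units",round(-e/6,2))
if __name__=="__main__": go(*map(float,sys.argv[1:5]))
E
python3 st.py .483 .0355 .028 38.7
```

```text
t 4.1 p [0.4814 0.0358 0.2515] zaz -51.1 down [-0.001 -0.    -1.   ] w 0.679 F [-0.7 -0.2  0.2] q [-0.76  0.22  0.7   1.95 -0.17  1.03 -0.88]
travel units [-0.05  8.94  0.05] turn y units 0.03
```

>>> {"name": "send_rows", "arguments": {
  "travel": [
    [-0.05,0.6,0.05],
    [0,1,0],
    [0,1,0],
    [0,1,0],
    [0,1,0],
    [0,1,0],
    [0,0.6,0],
    [0,0.4,0]
  ],
  "turn": [
    [0,0,0],
    [0,0,0],
    [0,0,0],
    [0,0,0],
    [0,0,0],
    [0,0,0],
    [0,0,0],
    [0,0,0]
  ],
  "fingers": [68,68,68,68,68,68,68,68]
}}

```text
clock: 4.9
position: [0.4827, 0.0354, 0.0854]
eef_rot: [0.236, -0.237, 0.666, -0.666]
force: [0.5, 0.7, -0.2]
width: 0.681
```

```bash
python3 st.py .483 .0355 .028 38.7
python3 - <<'E'
from h import *
a,_=arm.camera("scene");b,_=arm.camera("top")
cv2.imwrite("pics/pre.png",np.hstack([cv2.resize(a[130:260,250:420],(400,306)),cv2.resize(b[150:290,200:385],(400,306))]))
E
```

```text
t 4.9 p [0.4827 0.0354 0.0854] zaz -50.9 down [-0.002 -0.001 -1.   ] w 0.681 F [ 0.5  0.7 -0.2] q [-0.6   0.48  0.56  2.12 -0.41  0.65 -0.65]
travel units [-0.02  2.3   0.01] turn y units 0.07
```

View pics/pre.png

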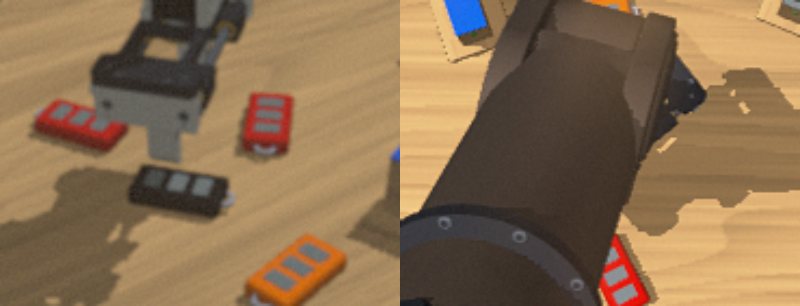

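Open jaws straddle the black fob, which hasn't moved (crop about (180,190)). The reds are clear of the fingers. I go down and close.

>>> {"name": "send_rows", "arguments": {
  "travel": [
    [0,0.5,0],
    [0,0.6,0],
    [0,0.6,0],
    [0,0.4,0],
    [0,0.2,0],
    [0,0,0]
  ],
  "turn": [
    [0,0,0],
    [0,0,0],
    [0,0,0],
    [0,0,0],
    [0,0,0],
    [0,0,0]
  ],
  "fingers": [68,68,68,68,68,68]
}}

```text
clock: 5.6
position: [0.4833, 0.0355, 0.0289]
eef_rot: [0.236, -0.237, 0.666, -0.666]
force: [1.2, 0.1, 0.6]
width: 0.683
```

>>> {"name": "send_rows", "arguments": {
  "travel": [
    [0,0,0],
    [0,0,0],
    [0,0,0],
    [0,0,0],
    [0,0,0],
    [0,0,0],
    [0,0,0],
    [0,0,0]
  ],
  "turn": [
    [0,0,0],
    [0,0,0],
    [0,0,0],
    [0,0,0],
    [0,0,0],
    [0,0,0],
    [0,0,0],
    [0,0,0]
  ],
  "fingers": [55,48,42,36,30,30,30,30]
}}

```text
clock: 6.4
position: [0.4837, 0.0356, 0.0296]
eef_rot: [0.237, -0.236, 0.666, -0.666]
force: [-1.6, 0.7, 5.6]
width: 0.429
```

```bash
python3 st.py .483 .0355 .028 38.7
```

```text
t 6.4 p [0.4837 0.0356 0.0296] zaz -50.9 down [ 0.001  0.    -1.   ] w 0.429 F [-1.6  0.7  5.6] q [-0.52  0.57  0.46  2.15 -0.51  0.52 -0.57]
travel units [ 0.03  0.06 -0.01] turn y units 0.07
```

Gripped, at 39.5 mm opening. I lift and look.

>>> {"name": "send_rows", "arguments": {
  "travel": [
    [0,-0.2,0],
    [0,-0.5,0],
    [0,-0.8,0],
    [0,-0.8,0],
    [0,-0.8,0],
    [0,-0.8,0],
    [0,-0.6,0],
    [0,-0.3,0]
  ],
  "turn": [
    [0,0,0],
    [0,0,0],
    [0,0,0],
    [0,0,0],
    [0,0,0],
    [0,0,0],
    [0,0,0],
    [0,0,0]
  ],
  "fingers": [30,30,30,30,30,30,30,30]
}}

```text
clock: 7.2
position: [0.4839, 0.0355, 0.1511]
eef_rot: [0.237, -0.236, 0.666, -0.666]
force: [-0.0, 1.0, -1.1]
width: 0.431
```

```bash
python3 st.py .633 .1815 .145 21
python3 - <<'E'
from h import *
a,D=arm.camera("scene");np.savez("lift.npz",im=a,d=D)
cv2.imwrite("pics/lift.png",cv2.resize(a[80:250,230:480],(800,544)))
i=arm.camera_info("scene")
s=arm.get_state();E=i["extrinsics"];p=E[:3,:3]@(np.array(s["position"])-[0,0,.02])+E[:3,3]
print(i["cx"]+i["fx"]*p[0]/-p[2],i["cy"]+i["fy"]*p[1]/p[2])
E
```

```text
t 7.2 p [0.4839 0.0355 0.1511] zaz -50.9 down [ 0.002  0.001 -1.   ] w 0.431 F [-0.   1.  -1.1] q [-0.68  0.37  0.65  2.07 -0.31  0.8  -0.73]
travel units [-8.31  0.26 -0.77] turn y units 3.01
326.08065893330354 154.37877431743217
```

View pics/lift.png

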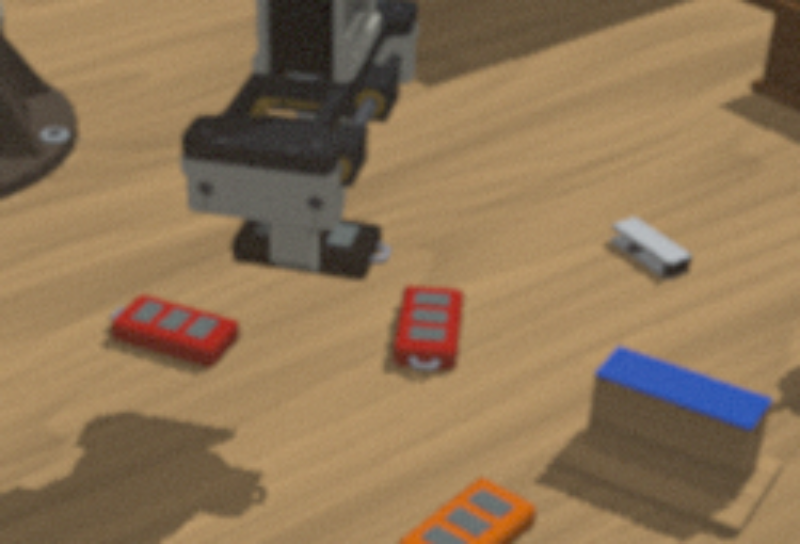

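Fob is held level at crop (310,250). I carry it to above the pad, then turn.

>>> {"name": "send_rows", "arguments": {
  "travel": [
    [-0.4,0,0],
    [-0.8,0,-0.1],
    [-1,0,-0.1],
    [-1,0,-0.1],
    [-1,0,-0.1],
    [-1,0,-0.1],
    [-1,0,-0.1],
    [-1,0,-0.1]
  ],
  "turn": [
    [0,0,0],
    [0,0,0],
    [0,0,0],
    [0,0,0],
    [0,0,0],
    [0,0,0],
    [0,0,0],
    [0,0,0]
  ],
  "fingers": [30,30,30,30,30,30,30,30]
}}

```text
clock: 8.05
position: [0.6125, 0.164, 0.1477]
eef_rot: [0.236, -0.237, 0.666, -0.666]
force: [-0.0, -0.2, -0.0]
width: 0.433
```

>>> {"name": "send_rows", "arguments": {
  "travel": [
    [-0.7,0,-0.07],
    [-0.4,0,0],
    [0,0,0],
    [0,0,0],
    [0,0,0],
    [0,0,0],
    [0,0,0],
    [0,0,0]
  ],
  "turn": [
    [0,0,0],
    [0,0,0],
    [0,0.5,0],
    [0,0.7,0],
    [0,0.8,0],
    [0,0.7,0],
    [0,0.3,0],
    [0,0,0]
  ],
  "fingers": [30,30,30,30,30,30,30,30]
}}

```text
clock: 8.85
position: [0.6321, 0.1812, 0.1486]
eef_rot: [-0.129, 0.13, -0.695, 0.695]
force: [-0.4, 0.2, -0.7]
width: 0.429
```

```bash
python3 st.py .633 .1815 .092 21
python3 - <<'E'
from h import *
a,D=arm.camera("scene");b,_=arm.camera("top");np.savez("over.npz",im=a,d=D)
cv2.imwrite("pics/over.png",np.hstack([cv2.resize(a[90:260,340:520],(400,378)),cv2.resize(b[80:220,150:300],(400,378))]))
E
```

```text
t 8.85 p [0.6321 0.1812 0.1486] zaz -68.9 down [-0.001 -0.001 -1.   ] w 0.429 F [-0.4  0.2 -0.7] q [-0.78  0.66  0.68  1.64 -0.47  1.01 -1.16]
travel units [-0.04  2.26  0.  ] turn y units 0.02
```

View pics/over.png

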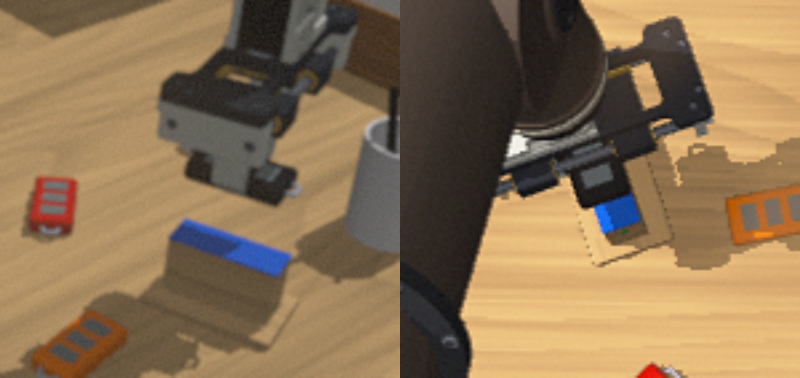

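Fob is above the pad, aligned and level, with the cup clear to the right. I lower it most of the way.

>>> {"name": "send_rows", "arguments": {
  "travel": [
    [-0.04,0.3,0],
    [0,0.5,0],
    [0,0.5,0],
    [0,0.4,0],
    [0,0.3,0],
    [0,0.2,0],
    [0,0,0]
  ],
  "turn": [
    [0,0,0],
    [0,0,0],
    [0,0,0],
    [0,0,0],
    [0,0,0],
    [0,0,0],
    [0,0,0]
  ],
  "fingers": [30,30,30,30,30,30,30]
}}

```text
clock: 9.65
position: [0.6329, 0.1816, 0.0934]
eef_rot: [-0.129, 0.13, -0.695, 0.695]
force: [-0.1, 0.6, -0.5]
width: 0.432
```

```bash
python3 st.py .633 .1815 .0895 21
python3 - <<'E'
from h import *
a,D=arm.camera("scene")
cv2.imwrite("pics/near.png",cv2.resize(a[140:250,380:500],(654,600),interpolation=cv2.INTER_CUBIC))
E
```

```text
t 9.65 p [0.6329 0.1816 0.0934] zaz -68.9 down [-0.001 -0.    -1.   ] w 0.432 F [-0.1  0.6 -0.5] q [-0.76  0.72  0.64  1.68 -0.51  0.92 -1.12]
travel units [-0.    0.15  0.  ] turn y units 0.02
```

View pics/near.png

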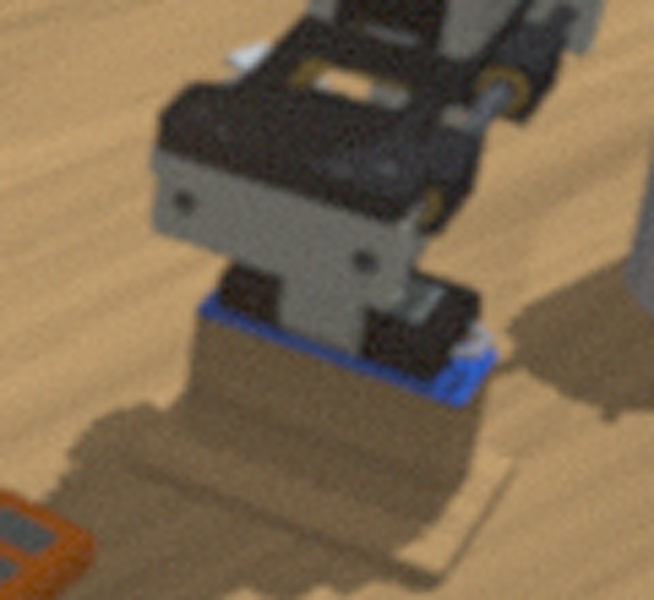

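The blue strip still showing means a few mm of gap remain. I lower in small steps and watch the force.

>>> {"name": "send_rows", "arguments": {
  "travel": [
    [0,0.05,0],
    [0,0.05,0],
    [0,0.05,0],
    [0,0,0]
  ],
  "turn": [
    [0,0,0],
    [0,0,0],
    [0,0,0],
    [0,0,0]
  ],
  "fingers": [30,30,30,30]
}}

```text
clock: 10.1
position: [0.6333, 0.1818, 0.0905]
eef_rot: [0.129, -0.129, 0.695, -0.695]
force: [0.3, 0.4, -1.0]
width: 0.431
```

```bash
python3 st.py .633 .1815 .0895 21
python3 - <<'E'
from h import *
a,D=arm.camera("scene")
cv2.imwrite("pics/near2.png",cv2.resize(a[140:250,380:500],(654,600),interpolation=cv2.INTER_CUBIC))
E
```

```text
t 10.1 p [0.6333 0.1818 0.0905] zaz -68.9 down [ 0.  0. -1.] w 0.431 F [ 0.3  0.4 -1. ] q [-0.76  0.72  0.63  1.68 -0.52  0.91 -1.12]
travel units [0.01 0.04 0.01] turn y units 0.02
```

View pics/near2.png

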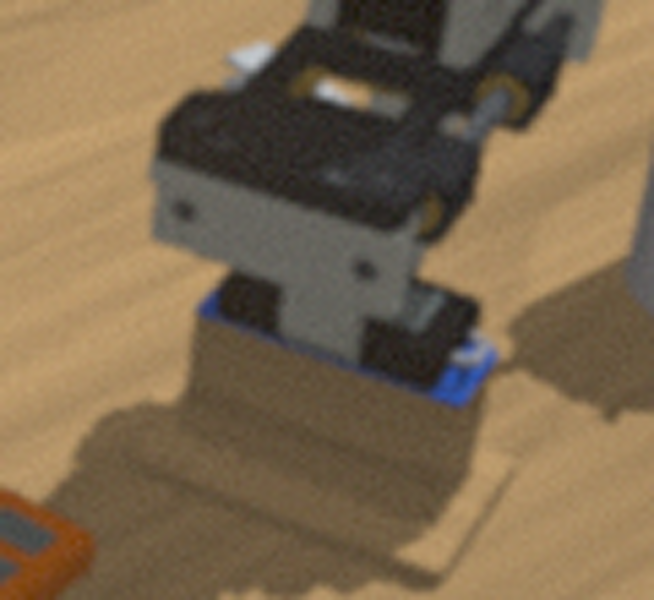

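>>> {"name": "send_rows", "arguments": {
  "travel": [
    [0,0.05,0],
    [0,0.04,0],
    [0,0,0]
  ],
  "turn": [
    [0,0,0],
    [0,0,0],
    [0,0,0]
  ],
  "fingers": [30,30,30]
}}

```text
clock: 10.45
position: [0.6335, 0.1817, 0.0897]
eef_rot: [0.13, -0.129, 0.695, -0.695]
force: [-4.9, -0.7, 13.3]
width: 0.431
```

>>> {"name": "send_rows", "arguments": {
  "travel": [
    [0,0.04,0],
    [0,0.04,0],
    [0,0,0]
  ],
  "turn": [
    [0,0,0],
    [0,0,0],
    [0,0,0]
  ],
  "fingers": [30,30,30]
}}

```text
clock: 10.75
position: [0.6335, 0.1817, 0.0895]
eef_rot: [0.13, -0.129, 0.696, -0.694]
force: [-12.4, -1.7, 32.0]
width: 0.432
```

```bash
python3 st.py .633 .1815 .0895 21
python3 - <<'E'
from h import *
a,D=arm.camera("scene")
cv2.imwrite("pics/near3.png",cv2.resize(a[140:250,380:500],(654,600),interpolation=cv2.INTER_CUBIC))
E
```

```text
t 10.75 p [0.6335 0.1817 0.0895] zaz -68.9 down [ 0.001  0.002 -1.   ] w 0.432 F [-12.4  -1.7  32. ] q [-0.75  0.72  0.63  1.68 -0.52  0.91 -1.11]
travel units [0.02 0.   0.  ] turn y units 0.01
```

View pics/near3.png

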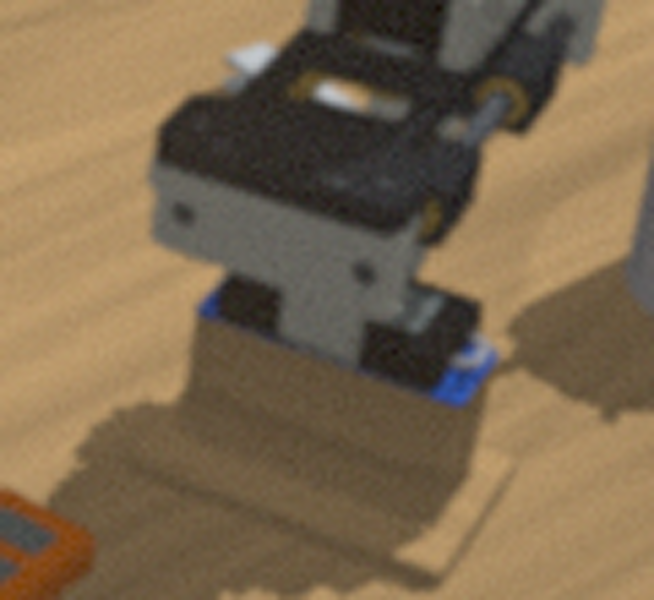

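Contact came exactly at the predicted height (TCP 0.0897), so the fob is on the pad. I ease off the push and open.

>>> {"name": "send_rows", "arguments": {
  "travel": [
    [0,-0.04,0],
    [0,-0.04,0],
    [0,-0.02,0],
    [0,0,0]
  ],
  "turn": [
    [0,0,0],
    [0,0,0],
    [0,0,0],
    [0,0,0]
  ],
  "fingers": [30,30,30,30]
}}

```text
clock: 11.2
position: [0.6335, 0.1817, 0.0897]
eef_rot: [0.13, -0.129, 0.695, -0.695]
force: [-3.9, 0.5, 7.9]
width: 0.433
```

>>> {"name": "send_rows", "arguments": {
  "travel": [
    [0,0,0],
    [0,0,0],
    [0,0,0],
    [0,0,0],
    [0,0,0],
    [0,0,0],
    [0,0,0]
  ],
  "turn": [
    [0,0,0],
    [0,0,0],
    [0,0,0],
    [0,0,0],
    [0,0,0],
    [0,0,0],
    [0,0,0]
  ],
  "fingers": [44,46,50,55,60,66,66]
}}

```text
clock: 11.9
position: [0.6333, 0.1817, 0.0887]
eef_rot: [-0.129, 0.129, -0.695, 0.695]
force: [-0.2, 0.9, 0.1]
width: 0.655
```

```bash
python3 st.py .633 .1815 .0895 21
python3 - <<'E'
from h import *
a,D=arm.camera("scene")
cv2.imwrite("pics/rel.png",cv2.resize(a[140:250,380:500],(654,600),interpolation=cv2.INTER_CUBIC))
E
```

```text
t 11.9 p [0.6333 0.1817 0.0887] zaz -68.9 down [ 0. -0. -1.] w 0.655 F [-0.2  0.9  0.1] q [-0.75  0.72  0.63  1.68 -0.52  0.91 -1.12]
travel units [ 0.01 -0.03  0.  ] turn y units 0.02
```

View pics/rel.png

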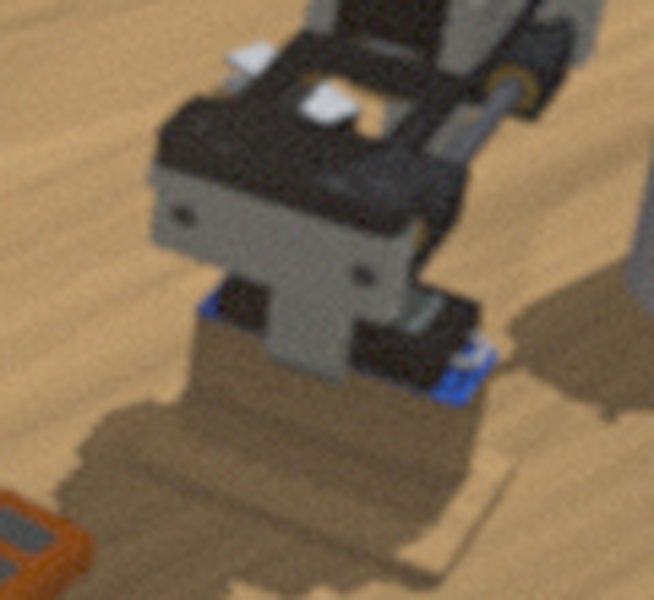

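Released, and the fob sits still on the pad. I raise the tool straight up, back off, and check.

>>> {"name": "send_rows", "arguments": {
  "travel": [
    [0,-0.2,0],
    [0,-0.4,0],
    [0,-0.7,0],
    [0,-1,0],
    [0,-1,0],
    [0,-1,0],
    [0,-1,0],
    [0,-0.7,0]
  ],
  "turn": [
    [0,0,0],
    [0,0,0],
    [0,0,0],
    [0,0,0],
    [0,0,0],
    [0,0,0],
    [0,0,0],
    [0,0,0]
  ],
  "fingers": [66,66,66,66,66,66,66,66]
}}

```text
clock: 12.75
position: [0.6339, 0.1815, 0.2417]
eef_rot: [0.13, -0.128, 0.695, -0.695]
force: [-0.2, 0.4, 1.1]
width: 0.658
```

>>> {"name": "send_rows", "arguments": {
  "travel": [
    [0.5,0,0],
    [1,0,0],
    [1,0,0],
    [1,0,0],
    [1,0,0],
    [1,0,0],
    [1,0,0],
    [0.5,0,0]
  ],
  "turn": [
    [0,0,0],
    [0,0,0],
    [0,0,0],
    [0,0,0],
    [0,0,0],
    [0,0,0],
    [0,0,0],
    [0,0,0]
  ],
  "fingers": [66,66,66,66,66,66,66,66]
}}

```text
clock: 13.55
position: [0.4685, 0.1178, 0.2393]
eef_rot: [0.129, -0.129, 0.696, -0.695]
force: [-0.1, -0.5, 0.3]
width: 0.661
```

```bash
python3 st.py .633 .1815 .0895 21
python3 - <<'E'
from h import *
a,D=arm.camera("scene");b,Db=arm.camera("top");np.savez("scene9.npz",im=a,d=D);np.savez("top9.npz",im=b,d=Db)
cv2.imwrite("pics/end.png",np.hstack([cv2.resize(a[120:380,230:510],(400,371)),cv2.resize(b[60:260,190:430],(400,371))]))
u,v=np.meshgrid(np.arange(640),np.arange(400))
for n,X,(x0,y0,x1,y1) in(("top",Db,(190,100,265,185)),("scene",D,(395,160,490,230))):
    W=depthpt(n,np.c_[u.ravel(),v.ravel()],X.ravel()).reshape(400,640,3)
    m=((W[...,2]>.069)&(W[...,2]<.085)).astype(np.uint8)*255
    m=cv2.morphologyEx(m,cv2.MORPH_OPEN,np.ones((4,4)))
    c=big(m,(x0,y0,x1,y1));q=c.reshape(-1,2);mm=np.zeros_like(m);cv2.drawContours(mm,[c],-1,255,-1);mm=cv2.erode(mm,np.ones((5,5)))
    P=W[mm>0];A=np.c_[P[:,:2]-P[:,:2].mean(0),np.ones(len(P))];co=np.linalg.lstsq(A,P[:,2],rcond=None)[0]
    print(n,q.min(0),q.max(0),rect(plane(n,q,.076)),"top z",np.median(P[:,2]).round(4),"tilt deg",np.degrees(np.arctan(np.hypot(*co[:2]))).round(1))
# buttons
for n,im2,r in(("top",b,(205,105,255,180)),("scene",a,(400,165,485,220))):
    k=np.zeros((400,640),np.uint8);hh=cv2.cvtColor(im2,cv2.COLOR_BGR2HSV)
    k[r[1]:r[3],r[0]:r[2]]=cv2.inRange(hh,(0,0,85),(180,90,190))[r[1]:r[3],r[0]:r[2]]
    nn,_,st,c=cv2.connectedComponentsWithStats(k)
    for s_,p_ in zip(st[1:],c[1:]):
        if s_[4]>15: print(n,"button",s_[4],p_.round(1),plane(n,p_,.0765).round(4))
for n,r in(("top",(355,100,425,180)),("scene",(240,255,320,365))):
    o=np.load(n+"0.npz")["im"];w={"top":b,"scene":a}[n]
    print("grey region change",n,cv2.absdiff(o,w)[r[1]:r[3],r[0]:r[2]].mean())
E
```

```text
t 13.55 p [0.4685 0.1178 0.2393] zaz -69.0 down [-0.     0.001 -1.   ] w 0.661 F [-0.1 -0.5  0.3] q [-1.01  0.26  0.82  1.97 -0.22  1.   -1.29]
travel units [-7.06  5.99 -0.01] turn y units 0.01Traceback (most recent call last):
  File "<stdin>", line 9, in <module>
  File "h.py", line 15, in big
    return max(c,key=cv2.contourArea)
ValueError: max() iterable argument is empty
```

View pics/end.png

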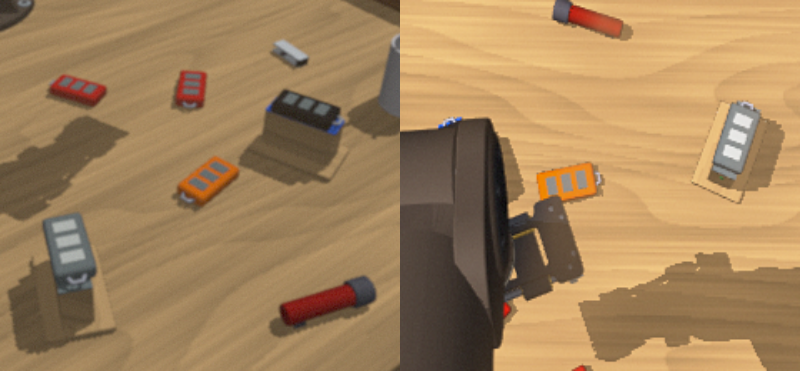

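The top view is hidden by the forearm, but the scene view shows the fob lying flat on the pad at crop (305,108). I measure there.

Run:
```python
from h import *
z=np.load("scene9.npz");a,D=z["im"],z["d"];n="scene"
u,v=np.meshgrid(np.arange(640),np.arange(400))
W=depthpt(n,np.c_[u.ravel(),v.ravel()],D.ravel()).reshape(400,640,3)
m=((W[...,2]>.071)&(W[...,2]<.085)).astype(np.uint8)*255
m=cv2.morphologyEx(m,cv2.MORPH_OPEN,np.ones((4,4)))
c=big(m,(395,160,490,230));q=c.reshape(-1,2);mm=np.zeros_like(m);cv2.drawContours(mm,[c],-1,255,-1);mm=cv2.erode(mm,np.ones((3,3)))
P=W[mm>0];A=np.c_[P[:,:2]-P[:,:2].mean(0),np.ones(len(P))];co=np.linalg.lstsq(A,P[:,2],rcond=None)[0]
print(q.min(0),q.max(0),rect(plane(n,q,.076)),"top z",np.median(P[:,2]).round(4),"tilt",np.degrees(np.arctan(np.hypot(*co[:2]))).round(1))
r=(400,165,485,220);k=np.zeros((400,640),np.uint8);hh=cv2.cvtColor(a,cv2.COLOR_BGR2HSV)
k[r[1]:r[3],r[0]:r[2]]=cv2.inRange(hh,(0,0,75),(180,70,190))[r[1]:r[3],r[0]:r[2]]
nn,_,st,cc=cv2.connectedComponentsWithStats(k)
for s_,p_ in zip(st[1:],cc[1:]):
    if s_[4]>15: print("button",s_[4],p_.round(1),plane(n,p_,.0765).round(4))
o=np.load("scene0.npz")["im"];o2=np.load("top0.npz")["im"];b=np.load("top9.npz")["im"]
print(cv2.absdiff(o,a)[255:365,240:320].mean(),cv2.absdiff(o2,b)[100:180,355:425].mean())
```

```text
[423 184] [468 207] (array([639.87719727, 176.39982605]), [42.46497344970703, 74.64637756347656], np.float32(21.222397)) top z 0.0751 tilt 33.0
button 66 [433.3 188.4] [[0.6134 0.1747 0.0765]]
button 20 [419.1 193.4] [[0.6099 0.1438 0.0765]]
button 63 [444.  192.3] [[0.6326 0.1811 0.0765]]
button 68 [455.2 195.9] [[0.6509 0.1889 0.0765]]
button 40 [467.2 205.4] [[0.6809 0.1846 0.0765]]
5.452765151515152 31.997559523809525
```

The middle button lies within 2 mm of the pad centre, at about 21°. The tilt fit (33°) and the top-view grey difference don't fit with this, so I recheck both.

Run:
```python
from h import *
z=np.load("scene9.npz");D=z["d"]
for p in((433,188),(444,192),(455,196)):
    v,u=np.mgrid[p[1]-2:p[1]+3,p[0]-3:p[0]+4];W=depthpt("scene",np.c_[u.ravel(),v.ravel()],D[v,u].ravel());print("button z",np.median(W[:,2]).round(4))
# across: rows through the middle button
v=np.arange(180,206);u=np.full(26,444);W=depthpt("scene",np.c_[u,v],D[v,u]);print(np.c_[v,W.round(3)].tolist())
for n,g in(("top",(355,100,425,180)),("scene",(240,255,320,365))):
  for t in"09":
    hsv=cv2.cvtColor(np.load(n+t+".npz")["im"],cv2.COLOR_BGR2HSV)
    q=big(cv2.inRange(hsv,(0,0,70),(180,60,255)),g).reshape(-1,2);print(n,t,"grey",rect(plane(n,q,.076)))
b=np.load("top9.npz")["im"];cv2.imwrite("pics/g.png",np.hstack([cv2.resize(x[100:180,355:425],(350,400)) for x in(np.load("top0.npz")["im"],b)]))
```

```text
button z 0.0759
button z 0.0759
button z 0.0759
[[180.0, 0.532, 0.305, -0.002], [181.0, 0.533, 0.304, -0.003], [182.0, 0.538, 0.298, 0.0], [183.0, 0.538, 0.298, -0.003], [184.0, 0.542, 0.294, -0.001], [185.0, 0.545, 0.291, -0.001], [186.0, 0.547, 0.288, -0.001], [187.0, 0.62, 0.195, 0.075], [188.0, 0.623, 0.192, 0.076], [189.0, 0.626, 0.188, 0.077], [190.0, 0.626, 0.188, 0.075], [191.0, 0.629, 0.185, 0.076], [192.0, 0.631, 0.183, 0.076], [193.0, 0.633, 0.181, 0.075], [194.0, 0.635, 0.179, 0.075], [195.0, 0.637, 0.177, 0.075], [196.0, 0.641, 0.172, 0.077], [197.0, 0.64, 0.173, 0.075], [198.0, 0.643, 0.171, 0.075], [199.0, 0.646, 0.167, 0.076], [200.0, 0.645, 0.168, 0.073], [201.0, 0.646, 0.167, 0.072], [202.0, 0.648, 0.166, 0.071], [203.0, 0.649, 0.165, 0.07], [204.0, 0.649, 0.166, 0.068], [205.0, 0.649, 0.166, 0.065]]
top 0 grey (array([ 656.61975098, -166.98342896]), [39.108673095703125, 91.51697540283203], np.float32(160.57704))
top 9 grey (array([ 656.62371826, -166.97219849]), [39.08485794067383, 91.51697540283203], np.float32(160.57704))
scene 0 grey (array([ 670.84399414, -175.20083618]), [39.55750274658203, 96.5662841796875], np.float32(159.82544))
scene 9 grey (array([ 670.87854004, -175.30026245]), [39.493526458740234, 96.54630279541016], np.float32(160.17177))
```

View pics/g.png

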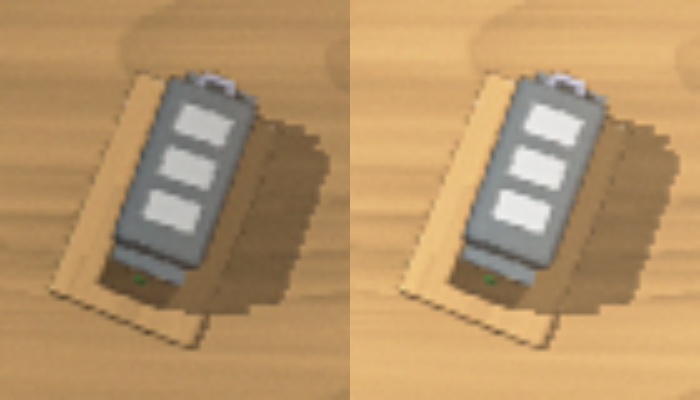

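The top face is level: all three buttons are at 0.0759, and it's flat across its width. The 33° came from side-face points. The grey fob is unmoved; only the exposure changed. I hand in.

```bash
python3 -c "
from workcell import arm
s=arm.get_state();print(s['clock'],s['joint_velocities']);print(arm.job_done())"
```

```text
13.65 [ 0.01414854  0.0431334  -0.01845436 -0.05574613 -0.02789073 -0.0042694
  0.02107647]
the job is handed in; nothing more can be done
None
```

The black fob is on the blue pad, and I handed the job in at 13.65 s. I gripped it across its width, carried it over and lowered it until it touched the pad. I then eased off, opened the fingers and backed the arm away.

**Last checks (scene camera):**
- **Position:** the fob's middle button is about 2 mm from the pad centre.
- **Alignment:** its axis is at about 21°, against 21° for the pad.
- **Height and level:** all three buttons read 0.076 m, which puts the underside at the pad's 60 mm height. The fob is flat with its buttons up.
- **Grey fob:** within 0.1 mm of where it started, in both views.

**Checks that disagreed:**
- **Tilt:** a first fit gave 33°, because it included points on the fob's side. The button heights and the profile across the fob show it level.
- **Outline:** the outline of the fob in the same view put its centre about 8 mm from the pad centre, also because of side points. That is still inside the 15 mm limit.
- **Top camera:** the forearm hid the pad at the end, so the placing was checked from the scene camera only.
- **Contact force:** I lowered slightly too far, and the force reached 32 N through the fob before I eased off.

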